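Each flask into the cork ring that fits it

TASK

The four part-filled flasks have been put down anyhow: the two small ones stand in cork rings too large for them and the two big ones on the bare bench. Seat each flask in the cork ring that fits it, the smallest flask in the smallest ring and so on up to the largest in the largest, sitting fully down and upright, with every ring flat on the bench. The flasks are open glass, so keep them upright on the way and lower them gently, and leave the wash bottle and the beaker where they are.

Things in the scene. Friction and masses are not known exactly. Their poses are not given: they have to be found in the camera images.
- flask_64: the smallest flask: clear glass, round bulb 64 mm across with a flat foot, pale green filling, 135 mm tall. Straight neck 14 mm thick from 62 mm up to a lip 21 mm across and 4 mm high at the top; grip the neck from above. Origin: centre of the underside, z up the neck. Starts in one of the two largest rings. About 0.13 kg; held by the neck it swings after fast moves.
- flask_72: the second smallest flask: clear glass, round bulb 72 mm across with a flat foot, pink filling, 149 mm tall. Straight neck 18 mm thick from 69 mm up to a lip 24 mm across and 4 mm high at the top; grip the neck from above. Origin: centre of the underside, z up the neck. Starts in the other of the two largest rings. About 0.17 kg; held by the neck it swings after fast moves.
- flask_96: the second largest flask: clear glass, round bulb 96 mm across with a flat foot, pale yellow filling, 198 mm tall. Straight neck 21 mm thick from 93 mm up to a lip 26 mm across and 4 mm high at the top; grip the neck from above. Origin: centre of the underside, z up the neck. Starts standing on the bare bench. About 0.22 kg; held by the neck it swings after fast moves.
- flask_120: the largest flask: clear glass, round bulb 120 mm across with a flat foot, pale blue filling, 251 mm tall. Straight neck 28 mm thick from 116 mm up to a lip 34 mm across and 4 mm high at the top; grip the neck from above. Origin: centre of the underside, z up the neck. Starts standing on the bare bench. About 0.3 kg; held by the neck it swings after fast moves.
- ring_71: the smallest cork ring, loose: brown cork, 71 mm across, 26 mm high, with a round recess in the top 52 mm across whose floor is 17 mm above the underside. The bulb of the 64 mm flask fits this recess with 1 to 2 mm play; seated, its underside rests on that floor. Origin: centre of the underside, z up.
- ring_90: the second smallest cork ring, loose: brown cork, 90 mm across, 26 mm high, with a round recess in the top 58 mm across whose floor is 16 mm above the underside. The bulb of the 72 mm flask fits this recess with 1 to 2 mm play; seated, its underside rests on that floor. Origin: centre of the underside, z up.
- ring_100: the second largest cork ring, loose: brown cork, 100 mm across, 26 mm high, with a round recess in the top 70 mm across whose floor is 16 mm above the underside. The bulb of the 96 mm flask fits this recess with 1 to 2 mm play; seated, its underside rests on that floor. Origin: centre of the underside, z up.
- ring_113: the largest cork ring, loose: brown cork, 113 mm across, 26 mm high, with a round recess in the top 80 mm across whose floor is 16 mm above the underside. The bulb of the 120 mm flask fits this recess with 1 to 2 mm play; seated, its underside rests on that floor. Origin: centre of the underside, z up.
- wash_bottle: bystander: white plastic wash bottle with red cap and bent spout, 61 x 106 x 188 mm, standing to the left of the work. Origin: centre of the underside.
- beaker: bystander: glass beaker, 92 mm across at the spout, 118 mm tall, standing behind the work. Origin: centre of the underside.
Mind the look-alikes: they are no part of the job. Leave any black look-alike of the flask_64 alone.

How it is judged:
At the end, for the whole second after the job is handed in: Every flask sits in the cork ring of its own rank in size (64 mm flask in the 71 mm ring, 72 in 90, 96 in 100, 120 in 113): its axis within 8 mm of the ring's, its underside down on the recess floor (within 4 mm), upright within 6 degrees, released and at rest, and every ring lies flat on the bench (horizontal distance between flask_64 and ring_71 below 0.008 m and z of flask_64 in the frame of ring_71 between 0.012 and 0.0205 m and angle between each of flask_64, flask_72, flask_96, flask_120's own z axis and vertical below 0.1 rad and height (world z) of each of ring_71, ring_90, ring_100, ring_113 below 0.004 m and angle between each of ring_71, ring_90, ring_100, ring_113's own z axis and vertical below 0.05 rad and linear speed of each of flask_64, flask_72, flask_96, flask_120 below 0.02 m/s and angular speed of each of flask_64, flask_72, flask_96, flask_120 below 0.2 rad/s and horizontal distance between flask_72 and ring_90 below 0.008 m and z of flask_72 in the frame of ring_90 between 0.012 and 0.0205 m and horizontal distance between flask_96 and ring_100 below 0.008 m and z of flask_96 in the frame of ring_100 between 0.012 and 0.0205 m and horizontal distance between flask_120 and ring_113 below 0.008 m and z of flask_120 in the frame of ring_113 between 0.012 and 0.0205 m); the robot touches nothing.
It fails at once if a flask is tipped more than 35 degrees (angle between any of flask_64, flask_72, flask_96, flask_120's own z axis and vertical above 0.61 rad).
It fails at once if the wash bottle or the beaker is shoved more than 30 mm (distance of any of wash_bottle, beaker from where it was at the start of the episode above 0.03 m).
It fails at once if a flask is dropped or banged onto its ring with over 40 N (contact force between flask_64 and ring_71 above 40 N or contact force between flask_72 and ring_90 above 40 N or contact force between flask_96 and ring_100 above 40 N or contact force between flask_120 and ring_113 above 40 N).
It also fails if it takes over 128 s, if anything falls off the work surface, if the arm or the gripper's body presses on something with over 40 N, if the wrist force passes 120 N, or if a joint passes its speed limit or range.

ROBOT

A 7-joint arm with a two-finger parallel gripper is mounted at the origin on a cart in front of the work surface, level with it; the furniture and walls round the work are solid. World frame = base frame: x ahead of the robot, y to its left, z up, the work surface at z = 0. Lengths are in m, angles in rad, forces in N, time in s.
With the tool pointing down it reaches from about 0.4 to 0.85 m from the base axis. Payload 4.5 kg.
Tool frame: the origin (TCP) lies midway between the tips of the shut fingers; the grasp point (between the pads) lies 19 mm behind it (r.grip_point_offset is the distance from the TCP to the grasp point, in m); z points along the fingers, y is the line along which they close (so a half turn about z gives the same grasp; the last joint's range is limited). The gripper opens to 88 mm and grips with 3 to 60 N. Pads are 18 mm wide; open, the fingers measure 123 mm over their backs; the gripper's body (75 mm by 187 mm) begins 45 mm behind the grasp point.
Start: joints at [-1.171, 0.689, -0.195, 1.565, 0.157, 0.902, -0.215], TCP at [0.224, 0.584, 0.239] pointing down, gripper open.
Joint ranges: [-3.01, 3.01], [-0.46, 2.08], [-1.47, 1.51], [0.13, 2.56], [-1, 4.14], [0.04, 2.09], [-2.66, 2.66]. Speed limits (rad/s): [2.57, 2.57, 3.14, 3.14, 3.14, 3.14, 3.14].

INTERFACE

Orientations are given as a unit quaternion [x, y, z, w].
In Python, from plant import r, optics gives the robot as it stands.
- The arm moves only by the shell command python3 -m pendant 'ROWS' [OPENING] [FORCE]. ROWS is JSON, a list of rows, each a list of 6 numbers: the shift along the tool's x, y, z as a fraction of full scale, then the turn, a rotation vector about the tool's x, y, z as a fraction of full scale. A call has 1 to 5 rows; each row shifts and turns the commanded pose from where the row before left it, along the tool's axes as they then stand; what a row does not reach is not made up. Full scale, the value 1, is 0.025 m for a shift and pi rad for a turn. A row lasts 1/12 s, in which the tool goes at most 41.7 mm and 7.16 degrees, less where a joint would pass 70% of its speed; a pose out of reach is approached as far as the arm can. A call with a number of a shift or a turn outside -1 to 1 is refused whole. A call with a gripper value outside its range is refused whole. OPENING is the opening, from -1 (shut) to 1 (fully open), set as the call begins (- or left out, the last holds). The fingers move at their own pace and stop on an object; FORCE is the grip in N (left out, the last holds). Time passes only in rows, so rows that do not move let the fingers close. It gives the time, the measured TCP pose, the force, the opening and the grip force at its end, in the units of the state.
- r.get_state(): the state, without advancing time (a new reading comes with each control period).
- optics.snapshot(name): name is "scene" or "top" or "wrist"; returns (picture, depth): 480x640x3 uint8, blue, green, red; 480x640 float32, m along the optical axis (not along the pixel's ray), 0 where there is no reading.
- optics.calibration(name): a dict with "vfov" (degrees; the focal length in pixels is half the picture's height over the tangent of half this angle, whatever the lens; pixels are square), "cx", "cy" (the principal point, pixels), "cam_to_world" (4x4, takes a point from camera to world coordinates); the wrist camera has in their place "tool_from_camera" (4x4, takes a point from camera to tool coordinates, whose origin is the TCP and whose axes are the flange's). Camera axes: x right, y up, looking along -z (the intrinsics and any distortion apply to the point x, -y, -z); pixel columns grow to the right and rows downward; lengths in m; the calibration is good to about 2 mm. A picture is of the moment at which its call begins: read the wrist's pose just before it. calibration takes no time and is no camera call.
- r.finish_job(): hands the job in; it is judged then, once.
The state is a dict: "clock": time; "q": joint angles; "qd": joint speeds; "joint_torque": joint torques, N m; "tool_pos": TCP position; "eef_rot": TCP orientation; "contact_force": force on the tool from outside, world axes, zero at the start; "moment": the same for the moment, N m; "opening": opening from 0.0 (shut) to 1.0 (fully open); "finger_force": force on a finger pad.
Only numpy, scipy, OpenCV 4.12 (cv2) and the standard library are available. Lean on these libraries where they do the work, as an engineer would, in place of code of your own. Each camera call takes 0.05 s, during which the arm holds its last target. There are 200 camera calls.

## Working session

There is one attempt and no reset: what is moved stays moved. The work goes in short steps, Python scripts to look and compute and a shell command to move; the robot and the scene stay as the last step left them, time stands still between calls to the robot, and variables do not carry over. Pictures are saved under pics/ and viewed, at most 14 in all, crops included, and the job is handed in when it is done.

```bash
ls; mkdir -p pics; cat > h.py <<'E'
import numpy as np, cv2
from plant import r, optics
def f(c): return 240/np.tan(np.radians(c["vfov"])/2)
def ray(name,u,v,z):
    c=optics.calibration(name);M=np.array(c["cam_to_world"]);F=f(c)
    d=M[:3,:3]@np.array([(u-c["cx"])/F,-(v-c["cy"])/F,-1]);o=M[:3,3]
    return o+d*(z-o[2])/d[2]
E
python3 - <<'E'
from h import *
for n in("scene","top","wrist"):
    p,d=optics.snapshot(n);cv2.imwrite(f"pics/{n}0.png",p);np.save(f"{n}0.npy",d);print(n,optics.calibration(n))
print(r.get_state(),r.grip_point_offset)
E
```

```text
pics
scene {'vfov': 46.18899135477932, 'cx': 324.5336022810389, 'cy': 225.8693008868591, 'cam_to_world': array([[-0.87211956,  0.26626037, -0.41050322,  0.0481721 ],
       [-0.48926551, -0.48342515,  0.72589213,  1.14365979],
       [-0.00517127,  0.83390979,  0.55187654,  0.69136969],
       [ 0.        ,  0.        ,  0.        ,  1.        ]])}
top {'vfov': 57.35406384787436, 'cx': 321.83320547769006, 'cy': 234.9118948545127, 'cam_to_world': array([[-0.0474497 ,  0.96643039, -0.25250908,  0.35076101],
       [-0.99886131, -0.04465254,  0.01679979,  0.30231611],
       [ 0.00496066,  0.2530187 ,  0.96744867,  0.86222571],
       [ 0.        ,  0.        ,  0.        ,  1.        ]])}
wrist {'vfov': 67.28599149741632, 'cx': 323.4008358677221, 'cy': 241.85421991576158, 'tool_from_camera': array([[ 7.29732487e-04,  9.60478680e-01,  2.78352607e-01,
         7.09787554e-02],
       [ 9.99999671e-01, -6.02398868e-04, -5.42983880e-04,
        -5.20067995e-04],
       [-3.53845145e-04,  2.78352911e-01, -9.60478803e-01,
        -1.46143321e-01],
       [ 0.00000000e+00,  0.00000000e+00,  0.00000000e+00,
         1.00000000e+00]])}
{'clock': 0.15, 'q': array([-1.17116522,  0.68977355, -0.1945282 ,  1.56607583,  0.1572902 ,
        0.90252436, -0.21510573]), 'qd': array([-0.00033778, -0.00021242,  0.00222492, -0.00313691, -0.00021822,
       -0.00105584, -0.00046817]), 'joint_torque': array([-1.79890147e-03, -5.27857590e+01, -1.26866944e+00, -1.53584307e+01,
       -5.25017199e-02,  3.94766161e-03,  9.85567476e-05]), 'tool_pos': array([0.22344012, 0.58318503, 0.2381132 ]), 'eef_rot': array([ 1.81872350e-01,  9.83321902e-01, -6.91993487e-04, -7.77119776e-05]), 'contact_force': array([0.3375916 , 0.36303774, 0.24749575]), 'moment': array([ 0.00813619,  0.02127526, -0.07298676]), 'finger_force': 0.0, 'opening': 1.0020179998774241} 0.0187
```

View pics/scene0.png

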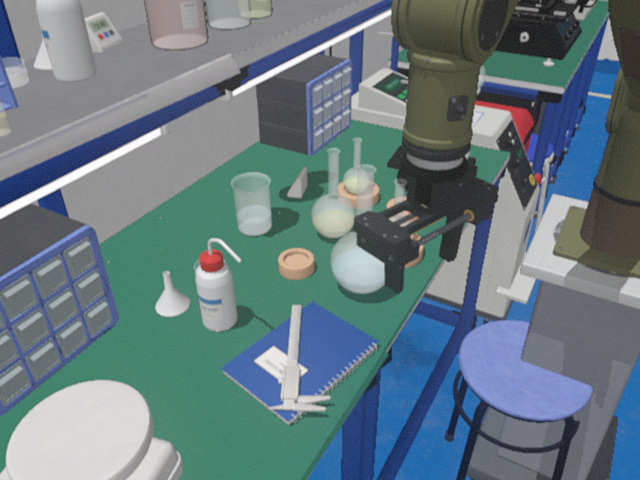

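View pics/top0.png

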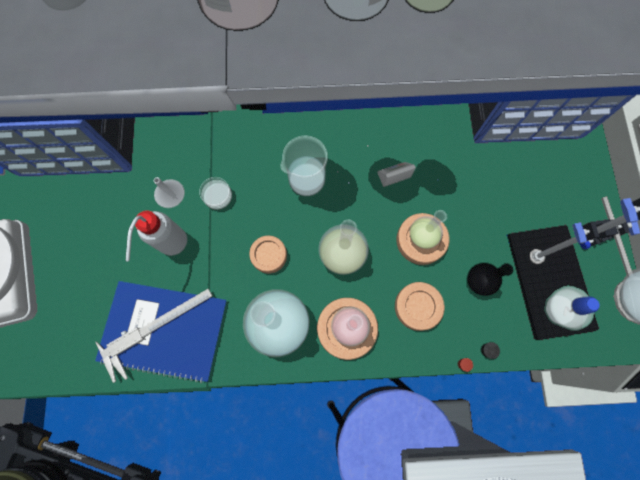

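The scene picture shows the arm hiding much of the work. In the top picture:
- **Flasks:** green at (425,232), in the ring at (424,239). Pink at (351,327), in the ring at (347,328). Yellow at (344,249) and blue at (276,323) stand on the bare bench.
- **Empty rings:** (268,254), the smaller, and (420,306).
- **Bystanders:** the wash bottle is at (162,235) and the beaker at (305,167).
- **flask_64:** the candidates are the green flask at (425,232) and the black one at (485,278). Green clear glass fits the description, so black is the look-alike. The crop will confirm it.

```bash
python3 - <<'E'
from h import *
p=cv2.imread("pics/top0.png");d=np.load("top0.npy")
c=optics.calibration("top");M=np.array(c["cam_to_world"]);F=f(c)
v,u=np.mgrid[:480,:640];P=np.stack([(u-c["cx"])/F*d,-(v-c["cy"])/F*d,-d],-1)@M[:3,:3].T+M[:3,3]
np.save("P.npy",P)
hsv=cv2.cvtColor(p,cv2.COLOR_BGR2HSV)
m=cv2.inRange(hsv,(4,70,120),(18,200,255)); m[:200]=0;m[380:]=0
n,l,s,ce=cv2.connectedComponentsWithStats(m)
for i in range(1,n):
    if s[i,4]<150: continue
    k=(l==i)
    cs,_=cv2.findContours(k.astype(np.uint8),0,1);cc=max(cs,key=len)
    # top face points by depth
    q=P[k&(abs(P[...,2]-.026)<.004)]
    hull=cv2.convexHull(cc)[:,0].astype(float)
    W=np.array([ray("top",a,b,.026) for a,b in hull])[:,:2]
    (cx,cy),R=cv2.minEnclosingCircle(W.astype(np.float32))
    qq=cv2.minEnclosingCircle(q[:,:2].astype(np.float32)) if len(q) else 0
    print(s[i],"pix",ce[i].round(),"rays",round(cx,4),round(cy,4),round(2*R,4),"depth",len(q),qq)
for a,b in((425,232),(440,216),(351,327),(352,313),(344,249),(347,228),(276,323),(262,316),(170,240),(305,150)):
    print(a,b,P[b,a].round(3))
cv2.imwrite("pics/topc.png",cv2.resize(p[200:380,230:510],None,fx=2.8,fy=2.8,interpolation=cv2.INTER_CUBIC))
E
```

```text
[ 398  213   51   50 1076] pix [420. 243.] rays 0.5547 0.0894 0.101 depth 802 ((0.5556178689002991, 0.08902576565742493), 0.04991684854030609)
[ 250  236   36   36 1018] pix [267. 253.] rays 0.5372 0.3954 0.0713 depth 484 ((0.5379435420036316, 0.3958304822444916), 0.03498760238289833)
[ 396  282   48   48 1803] pix [420. 306.] rays 0.4222 0.1096 0.091 depth 1053 ((0.42296722531318665, 0.1094299927353859), 0.04506193846464157)
[ 317  298   61   62 1666] pix [345. 330.] rays 0.3881 0.2492 0.1133 depth 1313 ((0.38864102959632874, 0.24957847595214844), 0.0561903640627861)
425 232 [0.553 0.096 0.074]
440 216 [0.566 0.082 0.132]
351 327 [0.383 0.252 0.164]
352 313 [0.411 0.242 0.078]
344 249 [0.524 0.25  0.092]
347 228 [0.543 0.248 0.162]
276 323 [0.394 0.368 0.172]
262 316 [0.407 0.392 0.15 ]
170 240 [0.558 0.567 0.081]
305 150 [0.735 0.314 0.062]
```

View pics/topc.png

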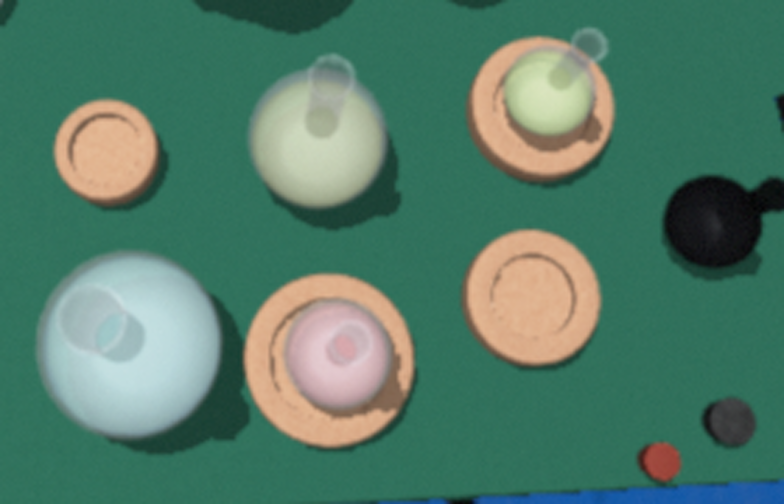

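The crop confirms the green flask as flask_64 and shows the black look-alike apart at (712,222). In full-image pixels the lips are at green (440.7,216.4), yellow (348.2,227.9), pink (354.6,322.1) and blue (263.9,313.6).

```bash
python3 - <<'E'
from h import *
from scipy.optimize import least_squares
P=np.load("P.npy")
# name,lip px,lip z,bulb centre px guess,foot z,bulb D
for n,(u,v),z,D,f0 in(("64",(440.7,216.4),.151,.064,.016),("72",(354.6,322.1),.165,.072,.016),("96",(348.2,227.9),.198,.096,0),("120",(263.9,313.6),.251,.12,0)):
    a=ray("top",u,v,z)
    X=P.reshape(-1,3);k=np.hypot(*(X[:,:2]-a[:2]).T)<D*.6
    Q=X[k];L=Q[(Q[:,2]>z-.03)];T=Q[Q[:,2]>z-.006]
    B=Q[(Q[:,2]>f0+D*.5)&(Q[:,2]<f0+D*.93)]
    s=least_squares(lambda p:np.linalg.norm(B-p,axis=1)-D/2,[a[0],a[1],f0+D/2],loss="soft_l1",f_scale=.002).x
    print(n,"lip ray",a.round(4),"toppts",len(T),T.mean(0).round(4) if len(T) else "", "neck",len(L),"sphere",s.round(4),len(B))
for nm,(u0,u1,v0,v1) in (("beaker",(275,335,130,200)),("bottle",(120,190,205,260)),("shelf",(230,600,60,105)),("grey",(375,415,160,190)),("black",(465,515,260,300))):
    q=P[v0:v1,u0:u1].reshape(-1,3);q=q[q[:,2]>.03];print(nm,np.percentile(q,[2,98],axis=0).round(3).tolist())
E
```

```text
64 lip ray [0.5595 0.087  0.151 ] toppts 80 [0.5621 0.0872 0.1499] neck 166 sphere [0.5613 0.0884 0.0461] 650
72 lip ray [0.3898 0.2458 0.165 ] toppts 112 [0.3911 0.245  0.1635] neck 129 sphere [0.3908 0.2455 0.0499] 961
96 lip ray [0.5336 0.2488 0.198 ] toppts 116 [0.5364 0.2489 0.1966] neck 203 sphere [0.5353 0.2496 0.0448] 1466
120 lip ray [0.4023 0.3766 0.251 ] toppts 202 [0.4037 0.38   0.2494] neck 271 sphere [0.4031 0.3793 0.0559] 2654
beaker [[0.659, 0.278, 0.031], [0.736, 0.354, 0.118]]
bottle [[0.515, 0.56, 0.036], [0.598, 0.606, 0.187]]
shelf [[0.646, -0.142, 0.155], [0.765, 0.386, 0.411]]
grey [[0.675, 0.1, 0.03], [0.709, 0.159, 0.055]]
black [[0.438, -0.037, 0.033], [0.494, 0.013, 0.136]]
```

```bash
python3 -c "
import numpy as np
P=np.load('P.npy')
for c in (300,350,400,440): print([P[v,c].round(2).tolist() for v in (60,90,98,105,112,120)])
"
python3 -m pendant '[[0,0,-0.6,0,0,-0.0388],[0,0,-0.6,0,0,-0.0388],[0,0,-0.6,0,0,-0.0388],[0,0,-0.6,0,0,0],[0,0,-0.6,0,0,0]]' 1 20
```

```text
[[0.69, 0.31, 0.41], [0.65, 0.31, 0.4], [0.65, 0.31, 0.39], [0.65, 0.31, 0.36], [0.86, 0.32, -0.0], [0.84, 0.32, -0.0]]
[[0.68, 0.25, 0.41], [0.65, 0.25, 0.4], [0.65, 0.25, 0.39], [0.65, 0.25, 0.36], [0.85, 0.21, 0.0], [0.83, 0.21, 0.0]]
[[0.68, 0.19, 0.41], [0.65, 0.19, 0.4], [0.66, 0.19, 0.37], [0.65, 0.18, 0.36], [0.85, 0.1, 0.0], [0.83, 0.11, 0.0]]
[[0.68, 0.14, 0.41], [0.65, 0.14, 0.39], [0.65, 0.13, 0.37], [0.86, 0.01, -0.0], [0.84, 0.01, -0.0], [0.82, 0.02, 0.0]]
clock: 0.57
tool_pos: [0.2236, 0.5833, 0.314]
eef_rot: [-0.0, 1.0, -0.0, -0.0]
contact_force: [0.4, 0.2, -0.3]
opening: 1.0
finger_force: 0.0
```

```bash
python3 -m pendant '[[-0.3,-0.5,0,0,0,0],[-0.65,-0.95,0,0,0,0],[-0.7,-1,0,0,0,0],[-0.7,-1,0,0,0,0],[-0.7,-1,0,0,0,0]]'|grep -E "clock|pos"
python3 -m pendant '[[-0.7,-1,0,0,0,0],[-0.7,-1,0,0,0,0],[-0.7,-1,0,0,0,0],[-0.7,-1,0,0,0,0],[-0.7,-1,0,0,0,0]]'|grep -E "clock|pos"
python3 -m pendant '[[-0.7,-1,0,0,0,0],[-0.7,-1,0,0,0,0],[-0.7,-1,0,0,0,0],[-0.7,-1,0,0,0,0],[-0.7,-1,0,0,0,0]]'|grep -E "clock|pos"
python3 -m pendant '[[-0.7,-1,0,0,0,0],[-0.7,-1,0,0,0,0],[-0.65,-0.9,0,0,0,0],[-0.4,-0.5,0,0,0,0],[0,0,0,0,0,0]]' 0.2
```

```text
clock: 0.98
tool_pos: [0.3003, 0.471, 0.3135]
clock: 1.4
tool_pos: [0.3878, 0.3458, 0.3136]
clock: 1.82
tool_pos: [0.4753, 0.2209, 0.3136]
clock: 2.23
tool_pos: [0.5382, 0.1326, 0.3131]
eef_rot: [0.004, 1.0, -0.001, 0.0]
contact_force: [-0.2, -1.4, -0.7]
opening: 0.643
finger_force: 0.0
```

```bash
cat >> h.py <<'E'
from scipy.spatial.transform import Rotation as Rn
def wrist(name):
    s=r.get_state();p,d=optics.snapshot("wrist");cv2.imwrite(f"pics/{name}.png",p)
    c=optics.calibration("wrist");M=np.array(c["tool_from_camera"]);F=f(c);R=Rn.from_quat(s["eef_rot"]).as_matrix()
    v,u=np.mgrid[:480,:640];X=np.stack([(u-c["cx"])/F*d,-(v-c["cy"])/F*d,-d],-1)@M[:3,:3].T+M[:3,3]
    X=X@R.T+s["tool_pos"];X[d==0]=np.nan;return p,X,s
def rings(p,X):
    m=cv2.inRange(cv2.cvtColor(p,cv2.COLOR_BGR2HSV),(4,60,90),(20,220,255))
    n,l,st,ce=cv2.connectedComponentsWithStats(m)
    for i in range(1,n):
        if st[i,4]<800: continue
        q=X[(l==i)&(abs(X[...,2]-.026)<.004)]
        if len(q)>100:
            c,R=cv2.minEnclosingCircle(q[:,:2].astype(np.float32));print("ring",np.round(c,4),"D",round(2*R,4),"pix",ce[i].round())
def lip(X,xy,z,rad=.03):
    q=X[(np.hypot(X[...,0]-xy[0],X[...,1]-xy[1])<rad)&(abs(X[...,2]-z)<.006)]
    print("lip",len(q),(q.min(0)/2+q.max(0)/2).round(4) if len(q) else "",np.ptp(q[:,:2],axis=0).round(4) if len(q) else "")
E
python3 - <<'E'
from h import *
p,X,s=wrist("w1");rings(p,X);lip(X,(.561,.0875),.151);lip(X,(.535,.249),.198);print(s["tool_pos"])
E
```

```text
ring [0.3886 0.2488] D 0.1132 pix [421.  66.]
ring [0.4229 0.1081] D 0.0903 pix [302.  96.]
ring [0.5388 0.3949] D 0.0721 pix [538. 196.]
ring [0.5556 0.0876] D 0.1004 pix [290. 202.]
lip 275 [0.5606 0.0877 0.1492] [0.0217 0.0208]
lip 546 [0.5345 0.2485 0.196 ] [0.0266 0.0274]
[0.53818446 0.13258999 0.31311015]
```

View pics/w1.png

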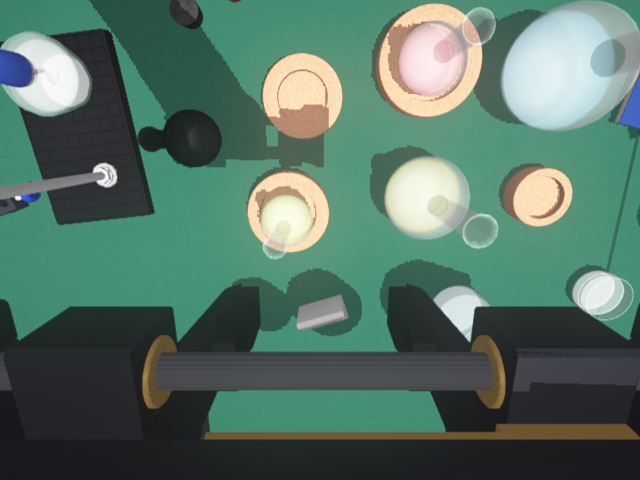

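The wrist picture shows all four rings, with the green flask's lip at (275,245) and the yellow's at (480,230). It agrees with the top view to about 1 mm. Next is flask_64.

```bash
python3 -m pendant '[[-0.45,-0.9,0,0,0,0],[-0.45,-0.9,0,0,0,0],[0,0,1,0,0,0],[0,0,1,0,0,0],[0,0,1,0,0,0]]'|grep -E "clock|pos"
python3 -m pendant '[[0,0,1,0,0,0],[0,0,1,0,0,0],[0,0,1,0,0,0],[0,0,0.5,0,0,0],[0,0,0,0,0,0]]'
```

```text
clock: 2.7
tool_pos: [0.5579, 0.0941, 0.2382]
clock: 3.12
tool_pos: [0.5555, 0.094, 0.1485]
eef_rot: [-0.001, 1.0, -0.0, -0.003]
contact_force: [-0.5, 0.4, -0.6]
opening: 0.597
finger_force: 0.0
```

```bash
python3 -m pendant '[[-0.2,-0.25,0.4,0,0,0],[0,0,0.5,0,0,0],[0,0,0.5,0,0,0],[0,0,0.5,0,0,0],[0,0,0,0,0,0]]'
```

```text
clock: 3.53
tool_pos: [0.563, 0.0862, 0.1026]
eef_rot: [-0.0, 1.0, -0.0, -0.001]
contact_force: [-0.6, -0.8, -1.1]
opening: 0.6
finger_force: 0.0
```

```bash
python3 -m pendant '[[0.09,0.06,0.1,0,0,0],[0,0,0,0,0,0],[0,0,0,0,0,0]]'; python3 -m pendant '[[0,0,0,0,0,0],[0,0,0,0,0,0],[0,0,0,0,0,0],[0,0,0,0,0,0],[0,0,0,0,0,0]]' -1 15;python3 -m pendant '[[0,0,0,0,0,0],[0,0,0,0,0,0],[0,0,0,0,0,0],[0,0,0,0,0,0],[0,0,0,0,0,0]]'
```

```text
clock: 3.78
tool_pos: [0.5617, 0.0881, 0.1021]
eef_rot: [-0.0, 1.0, 0.0, 0.001]
contact_force: [-0.2, 0.2, 1.1]
opening: 0.598
finger_force: 0.0
clock: 4.2
tool_pos: [0.5613, 0.0876, 0.1013]
eef_rot: [0.0, 1.0, 0.0, 0.0]
contact_force: [-0.4, -0.7, -0.2]
opening: 0.247
finger_force: 0.0
clock: 4.62
tool_pos: [0.5613, 0.0877, 0.1012]
eef_rot: [0.0, 1.0, 0.0, 0.0]
contact_force: [-0.3, 0.1, -0.4]
opening: 0.157
finger_force: 15.0
```

```bash
python3 -m pendant '[[0,0,-0.2,0,0,0],[0,0,-0.4,0,0,0],[0,0,-0.8,0,0,0],[0,0,-0.9,0,0,0],[0,0,-0.9,0,0,0]]' - 20|grep -E "clock|pos|finger"
python3 -m pendant '[[0,0,-0.9,0,0,0],[0,0,-0.9,0,0,0],[0,0,-0.9,0,0,0],[0,0,-0.9,0,0,0],[0,0,-0.6,0,0,0]]'|grep -E "clock|pos|opening"
python3 -m pendant '[[0,0,-0.4,0,0,0],[0,0.1,-0.2,0,0,0],[0.05,0.3,0,0,0,0],[0.05,0.5,0,0,0,0],[0.07,0.6,0,0,0,0]]'
python3 -m pendant '[[0.07,0.7,0,0,0,0],[0.07,0.7,0,0,0,0],[0.07,0.7,0,0,0,0],[0.07,0.7,0,0,0,0],[0.07,0.7,0,0,0,0]]'|grep -E "clock|pos|opening"
python3 -m pendant '[[0.07,0.7,0,0,0,0],[0.07,0.7,0,0,0,0],[0.07,0.7,0,0,0,0],[0.07,0.7,0,0,0,0],[0.07,0.7,0,0,0,0]]'|grep -E "clock|pos|opening"
python3 -m pendant '[[0.07,0.7,0,0,0,0],[0.05,0.6,0,0,0,0],[0.05,0.5,0,0,0,0],[0,0.3,0,0,0,0],[0,0.1,0,0,0,0]]'
python3 -m pendant '[[0,0,0,0,0,0],[0,0,0,0,0,0],[0,0,0,0,0,0],[0,0,0,0,0,0],[0,0,0,0,0,0]]'
```

```text
clock: 5.03
tool_pos: [0.5609, 0.0876, 0.1826]
finger_force: 20.0
clock: 5.45
tool_pos: [0.5616, 0.0878, 0.2893]
opening: 0.153
clock: 5.87
tool_pos: [0.5562, 0.1256, 0.3001]
eef_rot: [0.001, 1.0, -0.0, -0.001]
contact_force: [-0.3, 0.2, -0.7]
opening: 0.16
finger_force: 20.0
clock: 6.28
tool_pos: [0.5467, 0.2149, 0.2997]
opening: 0.157
clock: 6.7
tool_pos: [0.5377, 0.3023, 0.2996]
opening: 0.159
clock: 7.12
tool_pos: [0.5344, 0.357, 0.3006]
eef_rot: [-0.001, 1.0, 0.0, -0.001]
contact_force: [-0.5, 0.2, -1.3]
opening: 0.154
finger_force: 20.0
clock: 7.53
tool_pos: [0.5356, 0.3543, 0.3014]
eef_rot: [0.001, 1.0, -0.0, 0.0]
contact_force: [-0.5, 0.3, -2.0]
opening: 0.157
finger_force: 20.0
```

```bash
python3 - <<'E'
from h import *
p,X,s=wrist("w2");rings(p,X);print(s["tool_pos"])
p,d=optics.snapshot("scene");cv2.imwrite("pics/s2.png",p)
E
```

```text
ring [0.3889 0.2492] D 0.1131 pix [239.  66.]
ring [0.4233 0.1087] D 0.091 pix [103.  98.]
ring [0.5385 0.3957] D 0.0712 pix [360. 198.]
ring [0.5554 0.088 ] D 0.101 pix [105. 214.]
[0.53561836 0.35430225 0.30136944]
```

View pics/s2.png

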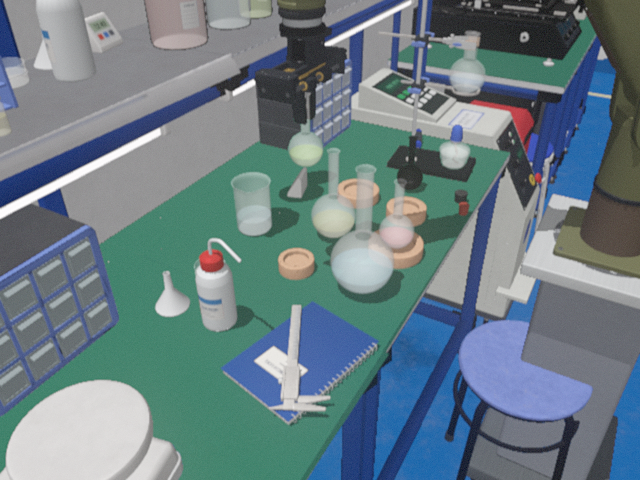

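Flask_64 hangs upright in the gripper at (305,145), and ring_71 is at (296,263). Next I lower it over the ring.

```bash
python3 -m pendant '[[-0.04,0.3,0,0,0,0],[-0.05,0.6,0.2,0,0,0],[-0.05,0.5,0.5,0,0,0],[0,0.24,0.8,0,0,0],[0,0,0.9,0,0,0]]'|grep -E "clock|pos|opening"
python3 -m pendant '[[0,0,0.9,0,0,0],[0,0,0.9,0,0,0],[0,0,0.8,0,0,0],[0,0,0.5,0,0,0],[0,0,0.3,0,0,0]]'|grep -E "clock|pos|opening"
python3 -m pendant '[[0,0,0.2,0,0,0],[0,0,0,0,0,0],[0,0,0,0,0,0],[0,0,0,0,0,0],[0,0,0,0,0,0]]'
```

```text
clock: 8.05
tool_pos: [0.5381, 0.4, 0.2406]
opening: 0.155
clock: 8.47
tool_pos: [0.5376, 0.3962, 0.1536]
opening: 0.156
clock: 8.88
tool_pos: [0.5394, 0.3967, 0.1524]
eef_rot: [0.0, 1.0, 0.001, 0.001]
contact_force: [0.1, -0.6, -1.6]
opening: 0.153
finger_force: 20.0
```

```bash
python3 -m pendant '[[0,-0.05,0.4,0,0,0],[0,0,0.4,0,0,0],[0,0,0.3,0,0,0],[0,0,0.2,0,0,0],[0,0,0,0,0,0]]'
python3 -m pendant '[[0,0,0.15,0,0,0],[0,0,0.15,0,0,0],[0,0,0.12,0,0,0],[0,0,0.1,0,0,0],[0,0,0,0,0,0]]'
```

```text
clock: 9.3
tool_pos: [0.5378, 0.3941, 0.1167]
eef_rot: [-0.0, 1.0, -0.001, -0.001]
contact_force: [-0.3, 0.2, -1.2]
opening: 0.156
finger_force: 20.0
clock: 9.72
tool_pos: [0.5385, 0.3947, 0.1052]
eef_rot: [0.0, 1.0, -0.0, -0.0]
contact_force: [0.7, -0.8, -1.3]
opening: 0.154
finger_force: 20.0
```

```bash
python3 -m pendant '[[-0.02,0.02,0.05,0,0,0],[0,0,0.05,0,0,0],[0,0,0.04,0,0,0],[0,0,0,0,0,0],[0,0,0,0,0,0]]'
```

```text
clock: 10.13
tool_pos: [0.5393, 0.3954, 0.1023]
eef_rot: [0.0, 1.0, 0.0, 0.0]
contact_force: [-0.3, -0.6, -1.7]
opening: 0.159
finger_force: 20.0
```

```bash
python3 -m pendant '[[0,0,0.04,0,0,0],[0,0,0.02,0,0,0],[0,0,0,0,0,0],[0,0,0,0,0,0],[0,0,0,0,0,0]]'
```

```text
clock: 10.55
tool_pos: [0.5396, 0.3956, 0.1022]
eef_rot: [0.0, 1.0, 0.0, 0.001]
contact_force: [-1.1, -0.9, 7.4]
opening: 0.154
finger_force: 20.0
```

```bash
python3 - <<'E'
from h import *
p,d=optics.snapshot("scene");cv2.imwrite("pics/s3.png",cv2.resize(p[150:330,200:420],None,fx=3,fy=3,interpolation=cv2.INTER_CUBIC))
E
```

```text
(no output)
```

View pics/s3.png

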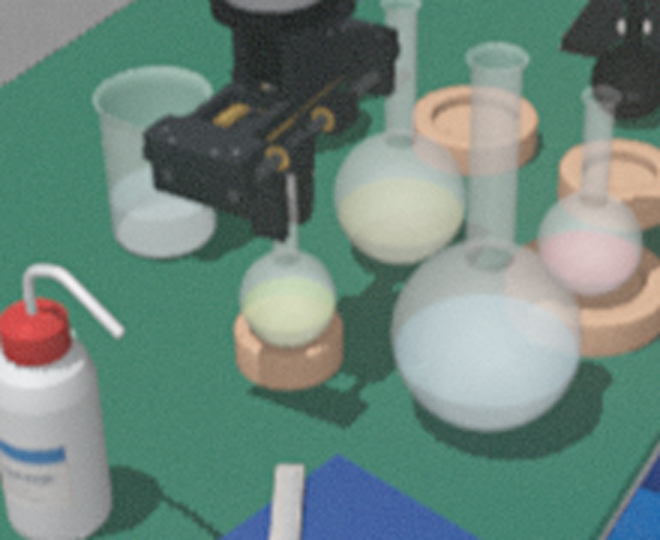

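Flask_64 sits in ring_71 at (290,310) of the crop, touching down at the expected height. I'll release it and go for the pink flask_72.

```bash
python3 -m pendant '[[0,0,0,0,0,0],[0,0,0,0,0,0],[0,0,0,0,0,0],[0,0,0,0,0,0],[0,0,0,0,0,0]]' 0
python3 -m pendant '[[0,0,-0.2,0,0,0],[0,0,-0.6,0,0,0],[0,0,-1,0,0,0],[0,0,-1,0,0,0],[0,0,-1,0,0,0]]'|grep -E "clock|pos|opening"
python3 -m pendant '[[0,0,-1,0,0,0],[0,0,-1,0,0,0],[0,0,-1,0,0,0],[0.3,-0.3,-1,0,0,0],[0.6,-0.6,-0.4,0,0,0]]'|grep -E "clock|pos|opening"
python3 -m pendant '[[0.9,-0.9,0,0,0,0],[0.9,-0.9,0,0,0,0],[0.9,-0.9,0,0,0,0],[0.9,-0.9,0,0,0,0],[0.9,-0.9,0,0,0,0]]'|grep -E "clock|pos|opening"
python3 -m pendant '[[0.6,-0.6,0,0,0,0],[0,0,0,0,0,0],[0,0,0,0,0,0]]'
python3 - <<'E'
from h import *
p,X,s=wrist("w3");rings(p,X);lip(X,(.5385,.3954),.152);lip(X,(.391,.2455),.165);lip(X,(.403,.379),.251)
E
```

```text
clock: 11.02
tool_pos: [0.5392, 0.3954, 0.1005]
eef_rot: [0.0, 1.0, -0.0, -0.0]
contact_force: [-0.7, 0.1, 0.1]
opening: 0.493
finger_force: 0.0
clock: 11.43
tool_pos: [0.5391, 0.3953, 0.1969]
opening: 0.5
clock: 11.85
tool_pos: [0.5185, 0.3753, 0.3095]
opening: 0.503
clock: 12.27
tool_pos: [0.4031, 0.2593, 0.3061]
opening: 0.498
clock: 12.52
tool_pos: [0.3891, 0.2449, 0.3064]
eef_rot: [0.0, 1.0, 0.0, 0.001]
contact_force: [0.5, 0.1, 0.2]
opening: 0.503
finger_force: 0.0
ring [0.3885 0.249 ] D 0.1131 pix [330. 189.]
ring [0.4229 0.1087] D 0.0904 pix [214. 225.]
ring [0.5236 0.0857] D 0.0774 pix [206. 302.]
lip 0  
lip 389 [0.3903 0.2444 0.1628] [0.0245 0.024 ]
lip 1042 [0.4022 0.378  0.2485] [0.0335 0.0356]
```

```bash
python3 -m pendant '[[-0.05,-0.02,0.5,0,0,0],[0,0,0.9,0,0,0],[0,0,0.9,0,0,0],[0,0,0.9,0,0,0],[0,0,0.9,0,0,0]]'|grep -E "clock|pos"
python3 -m pendant '[[0,0,0.9,0,0,0],[0,0,0.9,0,0,0],[0,0,0.9,0,0,0],[0,0,0.5,0,0,0],[0,0,0,0,0,0]]'
python3 -m pendant '[[0,0,0.2,0,0,0],[0,0,0,0,0,0],[0,0,0,0,0,0]]'
```

```text
clock: 12.98
tool_pos: [0.3918, 0.2465, 0.2022]
clock: 13.4
tool_pos: [0.3904, 0.2457, 0.1206]
eef_rot: [-0.001, 1.0, -0.001, -0.001]
contact_force: [0.1, 0.2, 0.6]
opening: 0.502
finger_force: 0.0
clock: 13.65
tool_pos: [0.3912, 0.2456, 0.1187]
eef_rot: [0.0, 1.0, 0.001, 0.001]
contact_force: [0.2, -0.2, 0.0]
opening: 0.498
finger_force: 0.0
```

```bash
python3 -m pendant '[[0,-0.05,0.2,0,0,0],[0,0,0,0,0,0],[0,0,0,0,0,0],[0,0,0,0,0,0],[0,0,0,0,0,0]]' -1 20;python3 -m pendant '[[0,0,0,0,0,0],[0,0,0,0,0,0],[0,0,0,0,0,0],[0,0,0,0,0,0],[0,0,0,0,0,0]]'
```

```text
clock: 14.07
tool_pos: [0.3906, 0.2437, 0.1134]
eef_rot: [0.0, 1.0, 0.0, 0.0]
contact_force: [0.1, -1.1, -2.1]
opening: 0.201
finger_force: 20.0
clock: 14.48
tool_pos: [0.3906, 0.2437, 0.1133]
eef_rot: [0.0, 1.0, 0.0, 0.0]
contact_force: [-0.3, 0.4, 1.3]
opening: 0.204
finger_force: 20.0
```

```bash
python3 -m pendant '[[0,0,-0.2,0,0,0],[0,0,-0.4,0,0,0],[0,0,-0.7,0,0,0],[0,0,-0.8,0,0,0],[0,0,-0.6,0,0,0]]'|grep -E "clock|pos"
python3 -m pendant '[[-0.03,-0.15,-0.3,0,0,0],[-0.09,-0.35,0,0,0,0],[-0.12,-0.5,0,0,0,0],[-0.16,-0.6,0,0,0,0],[-0.16,-0.65,0,0,0,0]]'|grep -E "clock|pos"
python3 -m pendant '[[-0.16,-0.65,0,0,0,0],[-0.16,-0.65,0,0,0,0],[-0.16,-0.6,0,0,0,0],[-0.13,-0.5,0,0,0,0],[-0.08,-0.3,0,0,0,0]]'|grep -E "clock|pos"
python3 -m pendant '[[-0.03,-0.2,0,0,0,0],[0,-0.1,0,0,0,0],[0,0,0,0,0,0],[0,0,0,0,0,0],[0,0,0,0,0,0]]'
```

```text
clock: 14.9
tool_pos: [0.3903, 0.2435, 0.1819]
clock: 15.32
tool_pos: [0.4041, 0.1858, 0.1874]
clock: 15.73
tool_pos: [0.4212, 0.1169, 0.1873]
clock: 16.15
tool_pos: [0.4224, 0.1132, 0.1882]
eef_rot: [-0.001, 1.0, 0.0, 0.0]
contact_force: [-0.2, -0.1, -2.0]
opening: 0.199
finger_force: 20.0
```

```bash
python3 -m pendant '[[-0.02,-0.1,0.2,0,0,0],[0,-0.08,0.5,0,0,0],[0,0,0.7,0,0,0],[0,0,0.6,0,0,0],[0,0,0.3,0,0,0]]'|grep -E "clock|pos"
python3 -m pendant '[[0,0,0.1,0,0,0],[0,0,0,0,0,0],[0,0,0,0,0,0]]'
```

```text
clock: 16.57
tool_pos: [0.4224, 0.108, 0.1292]
clock: 16.82
tool_pos: [0.4232, 0.1081, 0.1285]
eef_rot: [-0.0, 1.0, 0.0, 0.0]
contact_force: [-0.4, -0.5, -2.9]
opening: 0.203
finger_force: 20.0
```

Foot is 15 mm above the floor and centred to within 1 mm.

```bash
python3 -m pendant '[[0,0.02,0.15,0,0,0],[0,0,0.15,0,0,0],[0,0,0.1,0,0,0],[0,0,0.06,0,0,0],[0,0,0,0,0,0]]'
python3 -m pendant '[[0,0,0.04,0,0,0],[0,0,0.04,0,0,0],[0,0,0.03,0,0,0],[0,0,0,0,0,0],[0,0,0,0,0,0]]'
```

```text
clock: 17.23
tool_pos: [0.4229, 0.1083, 0.1165]
eef_rot: [0.0, 1.0, -0.0, -0.0]
contact_force: [0.6, 0.5, -1.5]
opening: 0.203
finger_force: 20.0
clock: 17.65
tool_pos: [0.423, 0.1084, 0.114]
eef_rot: [0.0, 1.0, 0.0, 0.0]
contact_force: [-0.2, -0.2, -1.3]
opening: 0.201
finger_force: 20.0
```

```bash
python3 -m pendant '[[0,0,0.04,0,0,0],[0,0,0.03,0,0,0],[0,0,0,0,0,0],[0,0,0,0,0,0]]'
```

```text
clock: 17.98
tool_pos: [0.4233, 0.1086, 0.1132]
eef_rot: [-0.0, 1.0, 0.0, 0.001]
contact_force: [-1.3, -0.5, 10.9]
opening: 0.199
finger_force: 20.0
```

```bash
python3 -m pendant '[[0,0,0,0,0,0],[0,0,0,0,0,0],[0,0,0,0,0,0],[0,0,0,0,0,0],[0,0,0,0,0,0]]' 0
python3 -m pendant '[[0,0,-0.2,0,0,0],[0,0,-0.6,0,0,0],[0,0,-1,0,0,0],[0,0,-1,0,0,0],[0,0,-1,0,0,0]]'|grep -E "clock|pos|opening"
python3 -m pendant '[[0,0,-1,0,0,0],[0,0,-1,0,0,0],[0,0,-1,0,0,0],[-0.4,0.5,-0.6,0,0,0],[-0.8,1,0,0,0,0]]'|grep -E "clock|pos|opening"
python3 -m pendant '[[-0.8,1,0,0,0,0],[-0.8,1,0,0,0,0],[-0.8,1,0,0,0,0],[-0.6,0.8,0,0,0,0],[-0.24,0.3,0,0,0,0]]'|grep -E "clock|pos|opening"
python3 -m pendant '[[0,0,0,0,0,0],[0,0,0,0,0,0]]'
python3 - <<'E'
from h import *
p,X,s=wrist("w4");rings(p,X);lip(X,(.535,.249),.198);lip(X,(.5385,.3954),.152)
print(s["tool_pos"]);p,X=None,None
p,d=optics.snapshot("top");cv2.imwrite("pics/t4.png",p)
E
```

```text
clock: 18.4
tool_pos: [0.423, 0.1084, 0.1121]
eef_rot: [0.0, 1.0, 0.0, -0.0]
contact_force: [-0.0, -0.2, 0.3]
opening: 0.499
finger_force: 0.0
clock: 18.82
tool_pos: [0.4225, 0.1083, 0.2084]
opening: 0.495
clock: 19.23
tool_pos: [0.453, 0.1435, 0.3006]
opening: 0.5
clock: 19.65
tool_pos: [0.535, 0.252, 0.2972]
opening: 0.5
clock: 19.82
tool_pos: [0.5334, 0.2481, 0.2969]
eef_rot: [-0.0, 1.0, -0.0, -0.001]
contact_force: [0.1, -0.4, -0.0]
opening: 0.499
finger_force: 0.0
ring [0.3885 0.2489] D 0.1133 pix [325.  63.]
ring [0.4235 0.1086] D 0.0903 pix [217. 105.]
ring [0.5382 0.3945] D 0.0706 pix [433. 195.]
ring [0.5553 0.0879] D 0.1005 pix [191. 217.]
lip 571 [0.5346 0.2489 0.1957] [0.0262 0.0264]
lip 343 [0.5385 0.3947 0.1503] [0.0214 0.0224]
[0.53340383 0.24809292 0.29692772]
```

View pics/t4.png

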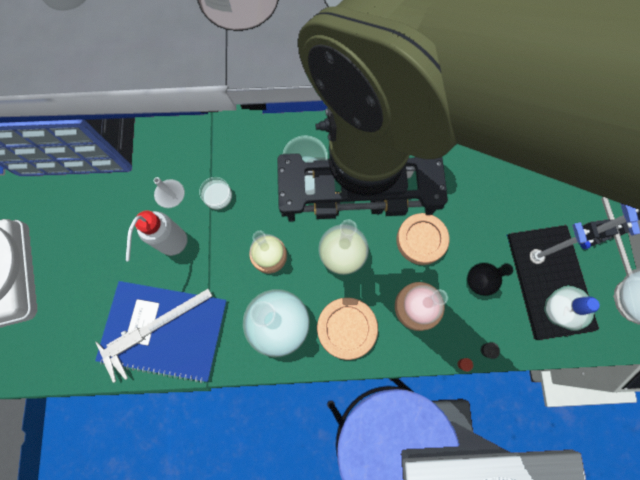

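Green sits in ring_71 at (268,250) and pink in ring_90 at (421,303). The rings at (424,239) and (347,328) are empty, and the bystanders haven't moved. Next is yellow flask_96.

```bash
python3 -m pendant '[[-0.04,0.03,0.5,0,0,0],[0,0,0.9,0,0,0],[0,0,0.9,0,0,0],[0,0,0.9,0,0,0],[0,0,0.9,0,0,0]]'|grep -E "clock|pos"
python3 -m pendant '[[0,0,0.9,0,0,0],[0,0,0.5,0,0,0],[0,0,0.3,0,0,0],[0,0,0.1,0,0,0],[0,0,0,0,0,0]]'
```

```text
clock: 20.33
tool_pos: [0.5347, 0.2476, 0.1944]
clock: 20.75
tool_pos: [0.5349, 0.2485, 0.1499]
eef_rot: [0.0, 1.0, -0.0, -0.0]
contact_force: [0.2, 0.9, 0.3]
opening: 0.501
finger_force: 0.0
```

```bash
python3 -m pendant '[[0,0,0.04,0,0,0],[0,0,0,0,0,0],[0,0,0,0,0,0],[0,0,0,0,0,0],[0,0,0,0,0,0]]' -1 25|grep pos;python3 -m pendant '[[0,0,0,0,0,0],[0,0,0,0,0,0],[0,0,0,0,0,0],[0,0,0,0,0,0]]'
python3 -m pendant '[[0,0,-0.2,0,0,0],[0,0,-0.4,0,0,0],[0,0,-0.6,0,0,0],[0,0,-0.7,0,0,0],[0,0,-0.5,0,0,0]]'|grep -E "clock|pos|opening"
python3 -m pendant '[[-0.03,-0.2,-0.2,0,0,0],[-0.06,-0.4,0,0,0,0],[-0.07,-0.5,0,0,0,0],[-0.08,-0.6,0,0,0,0],[-0.08,-0.6,0,0,0,0]]'|grep -E "clock|pos"
python3 -m pendant '[[-0.08,-0.6,0,0,0,0],[-0.08,-0.6,0,0,0,0],[-0.08,-0.6,0,0,0,0],[-0.08,-0.6,0,0,0,0],[-0.07,-0.5,0,0,0,0]]'|grep -E "clock|pos"
python3 -m pendant '[[-0.07,-0.5,0,0,0,0],[-0.05,-0.4,0,0,0,0],[0,-0.2,0,0,0,0],[0,-0.1,0,0,0,0],[0,0,0,0,0,0]]'
python3 -m pendant '[[0,0,0,0,0,0],[0,0,0,0,0,0],[0,0,0,0,0,0]]'
```

```text
tool_pos: [0.5353, 0.2493, 0.1493]
clock: 21.5
tool_pos: [0.5354, 0.2494, 0.1492]
eef_rot: [0.0, 1.0, 0.0, 0.0]
contact_force: [-0.5, -0.6, 5.8]
opening: 0.225
finger_force: 25.0
clock: 21.92
tool_pos: [0.5349, 0.2492, 0.2101]
opening: 0.226
clock: 22.33
tool_pos: [0.5424, 0.1888, 0.2125]
clock: 22.75
tool_pos: [0.552, 0.1154, 0.2125]
clock: 23.17
tool_pos: [0.5556, 0.0888, 0.2136]
eef_rot: [0.0, 1.0, 0.0, -0.0]
contact_force: [-1.1, 0.2, -2.4]
opening: 0.23
finger_force: 25.5
clock: 23.42
tool_pos: [0.5557, 0.0902, 0.2138]
eef_rot: [-0.001, 1.0, 0.0, 0.0]
contact_force: [-1.0, -0.4, -1.8]
opening: 0.229
finger_force: 25.5
```

```bash
python3 -m pendant '[[-0.02,-0.08,0.2,0,0,0],[0,0,0.4,0,0,0],[0,0,0.4,0,0,0],[0,0,0.3,0,0,0],[0,0,0.1,0,0,0]]'|grep -E "clock|pos"
python3 -m pendant '[[0,0,0,0,0,0],[0,0,0,0,0,0],[0,0,0,0,0,0]]'
```

```text
clock: 23.83
tool_pos: [0.5551, 0.0868, 0.1767]
clock: 24.08
tool_pos: [0.5565, 0.0873, 0.179]
eef_rot: [0.0, 1.0, 0.0, 0.0]
contact_force: [-0.0, 0.6, -1.6]
opening: 0.229
finger_force: 25.5
```

```bash
python3 -m pendant '[[0,0.02,0.15,0,0,0],[0,0,0.13,0,0,0],[0,0,0.08,0,0,0],[0,0,0.06,0,0,0],[0,0,0,0,0,0]]'|grep -E "pos|force"
python3 -m pendant '[[0,0,0.04,0,0,0],[0,0,0.03,0,0,0],[0,0,0.02,0,0,0],[0,0,0,0,0,0],[0,0,0,0,0,0]]'
```

```text
tool_pos: [0.556, 0.0876, 0.1678]
contact_force: [0.3, 0.3, -2.2]
finger_force: 25.5
clock: 24.92
tool_pos: [0.5563, 0.0877, 0.166]
eef_rot: [0.0, 1.0, 0.0, 0.0]
contact_force: [-0.7, -0.4, -2.6]
opening: 0.229
finger_force: 25.5
```

```bash
python3 -m pendant '[[0,0,0.03,0,0,0],[0,0,0.03,0,0,0],[0,0,0,0,0,0],[0,0,0,0,0,0]]'
```

```text
clock: 25.25
tool_pos: [0.5566, 0.0878, 0.1652]
eef_rot: [0.0, 1.0, 0.0, 0.001]
contact_force: [-1.7, 0.3, 6.1]
opening: 0.229
finger_force: 25.0
```

```bash
python3 -m pendant '[[0,0,0,0,0,0],[0,0,0,0,0,0],[0,0,0,0,0,0],[0,0,0,0,0,0],[0,0,0,0,0,0]]' 0.2|tail -3
python3 -m pendant '[[0,0,-0.2,0,0,0],[0,0,-0.6,0,0,0],[0,0,-1,0,0,0],[0,0,-1,0,0,0],[0,0,-1,0,0,0]]'|grep -E "clock|pos|opening"
python3 -m pendant '[[0,0,-1,0,0,0],[0,0,-1,0,0,0],[0,0,-0.4,0,0,0],[0.3,0.5,0,0,0,0],[0.53,1,0,0,0,0]]'|grep -E "clock|pos|opening"
python3 -m pendant '[[0.53,1,0,0,0,0],[0.53,1,0,0,0,0],[0.53,1,0,0,0,0],[0.53,1,0,0,0,0],[0.53,1,0,0,0,0]]'|grep -E "clock|pos|opening"
python3 -m pendant '[[0.53,1,0,0,0,0],[0.53,1,0,0,0,0],[0.53,1,0,0,0,0],[0.53,1,0,0,0,0],[0.4,0.7,0,0,0,0]]'|grep -E "clock|pos|opening"
python3 -m pendant '[[0.2,0.4,0,0,0,0],[0,0,0,0,0,0],[0,0,0,0,0,0]]'
python3 - <<'E'
from h import *
p,X,s=wrist("w5");rings(p,X);lip(X,(.402,.378),.251);lip(X,(.556,.088),.214);lip(X,(.423,.108),.165)
E
```

```text
contact_force: [-0.3, 0.2, 0.2]
opening: 0.582
finger_force: 0.0
clock: 26.08
tool_pos: [0.556, 0.0877, 0.2607]
opening: 0.603
clock: 26.5
tool_pos: [0.537, 0.1217, 0.3197]
opening: 0.6
clock: 26.92
tool_pos: [0.4682, 0.251, 0.319]
opening: 0.6
clock: 27.33
tool_pos: [0.4042, 0.37, 0.319]
opening: 0.603
clock: 27.58
tool_pos: [0.4016, 0.3769, 0.319]
eef_rot: [-0.0, 1.0, -0.001, -0.0]
contact_force: [-0.3, -0.7, 0.1]
opening: 0.599
finger_force: 0.0
ring [0.3888 0.2495] D 0.1133 pix [221. 185.]
ring [0.4229 0.1094] D 0.0899 pix [127. 207.]
ring [0.5349 0.0941] D 0.0892 pix [122. 287.]
lip 968 [0.4029 0.3785 0.2486] [0.0345 0.0341]
lip 0  
lip 404 [0.4226 0.1086 0.1626] [0.024  0.0259]
```

Lower onto flask_120: x +1 mm, y +1.5 mm, down to 0.200.

```bash
python3 -m pendant '[[-0.05,0.06,0.3,0,0,0],[0,0,0.7,0,0,0],[0,0,0.9,0,0,0],[0,0,0.9,0,0,0],[0,0,0.8,0,0,0]]'|grep -E "clock|pos"
python3 -m pendant '[[0,0,0.6,0,0,0],[0,0,0.3,0,0,0],[0,0,0.2,0,0,0],[0,0,0,0,0,0],[0,0,0,0,0,0]]'
```

```text
clock: 28.05
tool_pos: [0.4036, 0.3772, 0.2278]
clock: 28.47
tool_pos: [0.4031, 0.3791, 0.2024]
eef_rot: [0.0, 1.0, 0.0, 0.0]
contact_force: [-0.4, 0.4, 0.2]
opening: 0.597
finger_force: 0.0
```

```bash
python3 -m pendant '[[0,0,0,0,0,0],[0,0,0,0,0,0],[0,0,0,0,0,0],[0,0,0,0,0,0],[0,0,0,0,0,0]]' -1 30|grep pos;python3 -m pendant '[[0,0,0,0,0,0],[0,0,0,0,0,0],[0,0,0,0,0,0],[0,0,0,0,0,0]]'
python3 -m pendant '[[0,0,-0.2,0,0,0],[0,0,-0.4,0,0,0],[0,0,-0.6,0,0,0],[0,0,-0.7,0,0,0],[0,0,-0.5,0,0,0]]'|grep -E "clock|pos|opening"
python3 -m pendant '[[0.02,-0.2,-0.2,0,0,0],[0.04,-0.3,0,0,0,0],[0.05,-0.4,0,0,0,0],[0.05,-0.5,0,0,0,0],[0.06,-0.5,0,0,0,0]]'|grep -E "clock|pos"
python3 -m pendant '[[0.06,-0.5,0,0,0,0],[0.06,-0.5,0,0,0,0],[0.06,-0.5,0,0,0,0],[0.06,-0.5,0,0,0,0],[0.05,-0.4,0,0,0,0]]'|grep -E "clock|pos"
python3 -m pendant '[[0.04,-0.4,0,0,0,0],[0.02,-0.3,0,0,0,0],[0,-0.1,0,0,0,0],[0,0,0,0,0,0],[0,0,0,0,0,0]]'
python3 -m pendant '[[0,0,0,0,0,0],[0,0,0,0,0,0],[0,0,0,0,0,0]]'
```

```text
tool_pos: [0.4026, 0.3793, 0.2023]
clock: 29.22
tool_pos: [0.4027, 0.3793, 0.2022]
eef_rot: [0.0, 1.0, 0.0, 0.0]
contact_force: [0.2, -0.5, 4.1]
opening: 0.308
finger_force: 30.2
clock: 29.63
tool_pos: [0.4025, 0.3794, 0.2636]
opening: 0.311
clock: 30.05
tool_pos: [0.3963, 0.3293, 0.2659]
clock: 30.47
tool_pos: [0.3894, 0.2696, 0.2667]
clock: 30.88
tool_pos: [0.3885, 0.2522, 0.2671]
eef_rot: [-0.0, 1.0, 0.001, 0.0]
contact_force: [-0.4, 0.5, -1.4]
opening: 0.308
finger_force: 30.8
clock: 31.13
tool_pos: [0.3882, 0.2522, 0.267]
eef_rot: [-0.0, 1.0, 0.0, 0.0]
contact_force: [0.7, -0.7, -2.0]
opening: 0.314
finger_force: 30.8
```

```bash
python3 -m pendant '[[-0.01,-0.12,0.2,0,0,0],[0,0,0.4,0,0,0],[0,0,0.4,0,0,0],[0,0,0.3,0,0,0],[0,0,0.1,0,0,0]]'|grep -E "clock|pos"
python3 -m pendant '[[0,0,0,0,0,0],[0,0,0,0,0,0],[0,0,0,0,0,0]]'
```

```text
clock: 31.55
tool_pos: [0.388, 0.2481, 0.2307]
clock: 31.8
tool_pos: [0.3888, 0.2489, 0.2323]
eef_rot: [0.0, 1.0, 0.0, 0.0]
contact_force: [0.4, -0.2, -2.9]
opening: 0.306
finger_force: 30.8
```

```bash
python3 -m pendant '[[0,0.01,0.15,0,0,0],[0,0,0.13,0,0,0],[0,0,0.1,0,0,0],[0,0,0.06,0,0,0],[0,0,0,0,0,0]]'|grep -E "pos|force"
python3 -m pendant '[[0,0,0.03,0,0,0],[0,0,0.03,0,0,0],[0,0,0,0,0,0],[0,0,0,0,0,0]]'
```

```text
tool_pos: [0.3883, 0.2487, 0.2206]
contact_force: [-0.4, 0.5, -1.8]
finger_force: 30.8
clock: 32.55
tool_pos: [0.3885, 0.2489, 0.2195]
eef_rot: [0.0, 1.0, 0.0, 0.0]
contact_force: [0.3, 0.4, -1.7]
opening: 0.308
finger_force: 30.8
```

```bash
python3 -m pendant '[[0,0,0.04,0,0,0],[0,0,0.03,0,0,0],[0,0,0.02,0,0,0],[0,0,0,0,0,0],[0,0,0,0,0,0]]'
```

```text
clock: 32.97
tool_pos: [0.3889, 0.2492, 0.2182]
eef_rot: [0.0, 1.0, 0.0, 0.001]
contact_force: [-1.8, -1.8, 7.3]
opening: 0.309
finger_force: 30.3
```

```bash
python3 -m pendant '[[0,0,0,0,0,0],[0,0,0,0,0,0],[0,0,0,0,0,0],[0,0,0,0,0,0],[0,0,0,0,0,0]]' 0.2|tail -3
python3 -m pendant '[[0,0,-0.2,0,0,0],[0,0,-0.6,0,0,0],[0,0,-1,0,0,0],[0,0,-1,0,0,0],[0,0,-1,0,0,0]]'|grep -E "clock|pos|opening"
python3 -m pendant '[[0,0,-0.8,0,0,0],[0,0.5,-0.3,0,0,0],[0,1,0,0,0,0],[0,1,0,0,0,0],[0,0.7,0,0,0,0]]'|grep -E "clock|pos|opening"
python3 -m pendant '[[0,0,0,0,0,0],[0,0,0,0,0,0],[0,0,0,0,0,0]]'
python3 - <<'E'
from h import *
p,X,s=wrist("w6");rings(p,X)
for n,a,z in(("64",(.5385,.395),.152),("72",(.4229,.1087),.165),("96",(.5556,.088),.214),("120",(.3887,.249),.267)): print(n);lip(X,a,z)
p,d=optics.snapshot("top");cv2.imwrite("pics/t6.png",p)
E
```

```text
contact_force: [0.2, -0.4, -0.6]
opening: 0.601
finger_force: 0.0
clock: 33.8
tool_pos: [0.3881, 0.2488, 0.3135]
opening: 0.601
clock: 34.22
tool_pos: [0.3882, 0.331, 0.3405]
opening: 0.601
clock: 34.47
tool_pos: [0.3885, 0.3277, 0.3396]
eef_rot: [0.0, 1.0, -0.001, -0.0]
contact_force: [0.2, -0.5, 0.1]
opening: 0.594
finger_force: 0.0
ring [0.4228 0.1092] D 0.0905 pix [171. 208.]
ring [0.5532 0.0901] D 0.099 pix [169. 294.]
64
lip 25 [0.5313 0.3909 0.15  ] [0.0076 0.0103]
72
lip 322 [0.4225 0.1086 0.163 ] [0.0241 0.0248]
96
lip 0  
120
lip 966 [0.3891 0.2487 0.2646] [0.0355 0.0349]
```

View pics/t6.png

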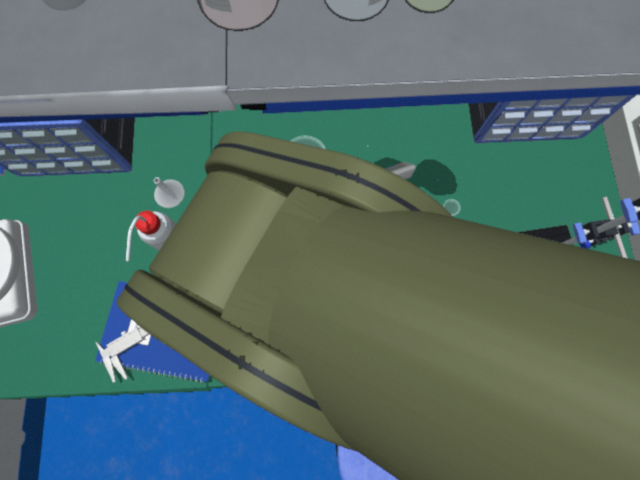

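View pics/w6.png

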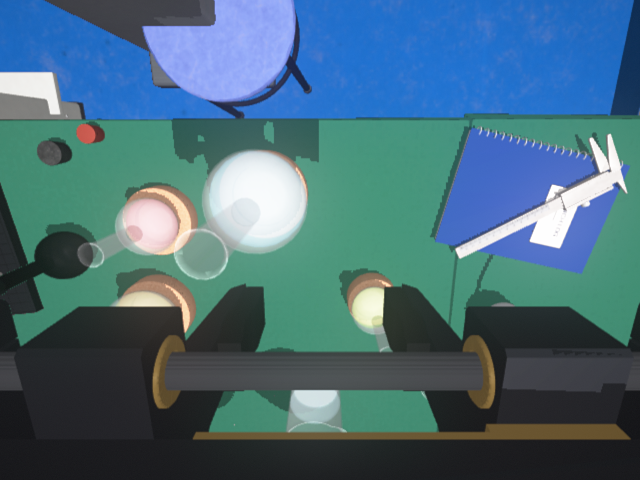

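The arm hides most of the top view. In the wrist view green (370,300), pink (155,220), blue (255,200) and yellow (150,300) all stand in their rings. I'll check the yellow one with the scene camera.

```bash
python3 - <<'E'
from h import *
p,d=optics.snapshot("scene");cv2.imwrite("pics/s7.png",cv2.resize(p[110:330,220:480],None,fx=2.7,fy=2.7,interpolation=cv2.INTER_CUBIC))
c=optics.calibration("scene");M=np.array(c["cam_to_world"]);F=f(c)
v,u=np.mgrid[:480,:640];X=np.stack([(u-c["cx"])/F*d,-(v-c["cy"])/F*d,-d],-1)@M[:3,:3].T+M[:3,3]
for n,a,z in(("64",(.5385,.395),.152),("72",(.4229,.1087),.165),("96",(.5556,.088),.214),("120",(.3887,.249),.267)): print(n);lip(X,a,z)
E
```

```text
64
lip 69 [0.5376 0.3946 0.1506] [0.0232 0.0239]
72
lip 35 [0.4177 0.1068 0.1627] [0.0184 0.0278]
96
lip 59 [0.555  0.0857 0.2115] [0.0261 0.03  ]
120
lip 116 [0.387  0.2473 0.2643] [0.0335 0.0357]
```

View pics/s7.png

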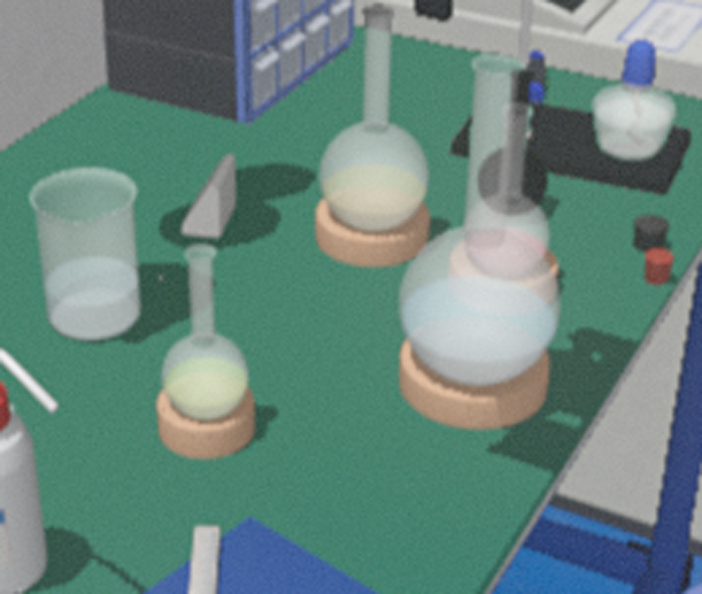

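The crop shows all four flasks upright and fully down in their own rings: green (205,390), yellow (375,190), blue (478,320) and pink (510,240). Nothing is touching the gripper.

```bash
python3 -c "
from plant import r
print(r.finish_job())"
```

```text
the job is handed in; nothing more can be done
None
```

All four flasks are in their matching cork rings, upright, down on the recess floors and released; the last camera check showed nothing wrong, and I handed the job in at about 35 s (the hand-in returned no verdict).

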